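# Seat the decorating-stand top on its cone, groove and flat

### The job

Put the T-shaped stage top of the decorating stand back on its base. First set it down with its foot a resting on the cone block's level upper face, on the groove side of the cone, and foot b in the groove line; then slide it along until foot a drops into the cone and all three ball feet are fully home. Finally push straight down on its block with about 10 N to bed it, never loading the base with more than 30 N, let go, and leave the paint pots and the white figure where they are.

Things in the scene. Friction and masses are not known exactly. Their poses are not given: they have to be found in the camera images.
- grip (a point): Centre of the pale wooden block, 30 (top's x) x 45 (y) x 50 mm high, by which the loose stage top is held. The top (0.36 to 0.56 kg) is a T-shaped plywood plate, 10 mm thick, upper face 25 mm below this point, on three equal steel ball feet, bottoms 49 mm below. T's long bar, 150 x 32 mm, runs along x at y = -10 mm; stem, 36 mm wide, points to +y and ends at y = 83 mm; z up.
- foot_a (a point): Centre of the ball foot (radius 8 mm) under the -x end of the T's long bar: at (-60, -10, -41) mm from grip in the top's axes. It belongs in the cone. Height above the bench: 38 mm when standing on the cone block's upper face, 32.5 mm when home.
- foot_b (a point): Centre of the ball foot (radius 8 mm) under the +x end of the T's long bar: at (60, -10, -41) mm from grip. It belongs in the groove; 32.5 mm above the bench when home.
- foot_c (a point): Centre of the ball foot (radius 8 mm) under the end of the T's stem: at (0, 65, -41) mm from grip. It belongs on the flat; 32.5 mm above the bench when home (grip is then at 73.5 mm).
- base: Grey base plate fixed on the bench, 210 (x) x 150 (y, from -70 to 80) x 14 mm, with three rigid bright metal seat blocks (friction about 0.6). Origin at bench height; x along the groove's line, from cone to groove; y towards the flat; z up. The top goes on turned like the base (x along x, y along y); with foot a in the cone, foot b is then over the groove and foot c over the flat.
- cone_range (a point): Middle of where the cone may be, (-62, -25, 30) mm from base, axes as base. The cone block is clamped in a slot: the cone's centre lies -12 to +12 mm along x from here; this is NOT measured, feel (or see) it. Cone: mouth 16 mm across, wall 55 deg steep. Block's level upper face: 30 mm above the bench, 36 mm wide, from 14 mm on the -x side to 44 mm on the +x side of the cone's centre.
- groove (a point): Middle of the V groove, at the level of its upper edges, (64, -25, 30) mm from base, axes as base. It runs along x, 68 mm long, mouth 16 mm wide, walls 55 degrees steep; the foot slides along it. Setting foot a down 24 mm to the +x side of cone_range puts it on the cone block's upper face with foot b over the groove; sliding towards -x then brings foot a to the cone.
- flat (a point): Centre of the upper face of the flat seat, a level pad 84 (x) x 32 (y) mm, 24.5 mm above the bench, (0, 50, 24.5) mm from base, axes as base.
- pot_a: Small clear paint pot with white lid, 48 mm across, 45 mm high, a bystander; origin under its centre.
- pot_b: A second such paint pot, a bystander; origin under its centre.
- figure: White unglazed bear figure, 54 mm across, 80 mm high, a bystander; origin under its centre.
There are look-alikes about, which are no part of the job. There is more than one size of the part that bears grip; the job needs the middle-sized.

How it is judged:
On the way, in this order (a step that is already met when the one before it is completed fails the run):
1. the top is lifted: its grip centre at least 90 mm above the bench (height (world z) of grip above 0.09 m), for 0.1 s.
2. set down before the cone: foot a on the cone block's upper face, foot b in the groove line, not yet home (z of foot_a in the frame of base between 0.0365 and 0.0405 m and y of foot_a in the frame of base between -0.035 and -0.015 m and y of foot_b in the frame of base between -0.031 and -0.019 m and z of foot_b in the frame of base below 0.0395 m and contact force between top and base above 1 N), for 0.1 s.
3. all three feet home, the top is pressed: at least 9 N on the base, its weight included (z of foot_a in the frame of base between 0.0305 and 0.0345 m and y of foot_a in the frame of base between -0.029 and -0.021 m and x of foot_a in the frame of base between -0.08 and -0.044 m and z of foot_b in the frame of base between 0.0305 and 0.0345 m and y of foot_b in the frame of base between -0.029 and -0.021 m and x of foot_b in the frame of base between 0.04 and 0.076 m and z of foot_c in the frame of base between 0.0305 and 0.0345 m and y of foot_c in the frame of base between 0.042 and 0.058 m and x of foot_c in the frame of base between -0.025 and 0.025 m and contact force between top and base above 9 N), for 0.2 s.
At the end, for the whole second after the job is handed in: All three feet home in the cone, groove and flat: every ball centre 30.5 to 34.5 mm above the bench, feet a and b within 4 mm of the groove's line, foot c within 8 mm of its line on the flat, the top level within 0.03 rad, resting on the base and still (z of foot_a in the frame of base between 0.0305 and 0.0345 m and y of foot_a in the frame of base between -0.029 and -0.021 m and x of foot_a in the frame of base between -0.08 and -0.044 m and z of foot_b in the frame of base between 0.0305 and 0.0345 m and y of foot_b in the frame of base between -0.029 and -0.021 m and x of foot_b in the frame of base between 0.04 and 0.076 m and z of foot_c in the frame of base between 0.0305 and 0.0345 m and y of foot_c in the frame of base between 0.042 and 0.058 m and x of foot_c in the frame of base between -0.025 and 0.025 m and angle between grip's own z axis and vertical below 0.03 rad and linear speed of top below 0.01 m/s and contact force between top and base above 2 N); the robot touches nothing.
It fails at once if the base is loaded with more than 30 N by the top (contact force between top and base above 30 N).
It fails at once if the first pot is moved more than 15 mm (distance of pot_a from where it was at the start of the episode above 0.015 m).
It fails at once if the second pot is moved more than 15 mm (distance of pot_b from where it was at the start of the episode above 0.015 m).
It fails at once if the figure is moved more than 15 mm (distance of figure from where it was at the start of the episode above 0.015 m).
It also fails if it takes over 72 s, if anything falls off the work surface, if the arm or the gripper's body presses on something with over 40 N, if the wrist force passes 120 N, or if a joint passes its speed limit or range.

### The arm

A 7-joint arm with a two-finger parallel gripper is mounted at the origin on the work surface. World frame = base frame: x ahead of the robot, y to its left, z up, the work surface at z = 0. Lengths are in m, angles in rad, forces in N, time in s.
With the tool pointing down it reaches from about 0.4 to 0.85 m from the base axis. Payload 4.5 kg.
Tool frame: the origin (TCP) lies on the front face of the gripper's body, between the roots of the fingers; the fingertips stand 73 mm ahead of it and the grasp point (between the pads) lies 54 mm ahead of it (manip.tcp_to_grasp is the distance from the TCP to the grasp point, in m); x points along the fingers, y is the direction in which the jaws open and shut, and the axes are right-handed (so a half turn about x gives the same grasp; the last joint's range is limited). The gripper opens to 85 mm and grips with 20 to 120 N. Pads are 22 mm wide; open, the fingers measure 114 mm over their backs; the gripper's body (76 mm by 85 mm) begins 54 mm behind the grasp point. The pads swing forward as they close: fully open they stand 13 mm farther back than shut.
Start: joints at [1.135, 0.689, -0.195, 1.565, 0.157, 0.902, -0.215], TCP at [0.283, -0.557, 0.304] pointing down, gripper open.
Joint ranges: [-3.01, 3.01], [-0.46, 2.08], [-1.47, 1.51], [0.13, 2.56], [-1, 4.14], [0.04, 2.09], [-2.66, 2.66]. Speed limits (rad/s): [2.57, 2.57, 3.14, 3.14, 3.14, 3.14, 3.14].

### API

Orientations are given as a unit quaternion [w, x, y, z].
In Python, from workcell import manip gives the robot as it stands.
- The arm moves only by the tool step_arm, never from a script. Its arguments are lists of equal length, an entry for each row: "travel": the shift along the world's x, y, z each as a share of 0.02 m, from -1 to 1, a list of three; "turn": the turn, a rotation vector about the world's x, y, z each as a share of 0.1 rad, from -1 to 1, a list of three. A call has 1 to 8 rows; each row shifts and turns the commanded pose from where the row before left it; what a row does not reach is not made up. A row lasts 1/12 s, in which the tool goes at most 41.7 mm and 7.16 degrees, less where a joint would pass 70% of its speed; a pose out of reach is approached as far as the arm can. A call with a number of a shift or a turn outside -1 to 1 is refused whole. A call with a gripper value outside its range is refused whole. "gripper" is the closure in counts, from 0 (fully open) to 255 (shut), set as the call begins (left out, the last holds). The fingers move at their own pace and stop on an object; the grip force is fixed at half the most. Time passes only in rows, so rows that do not move let the fingers close. It gives the time, the measured TCP pose, the force and the opening at its end, in the units of the state.
- manip.sense(): the state, without advancing time (a new reading comes with each control period).
- manip.grab_frame(name): name is "side" or "top" or "wrist"; returns the picture (480x640x3 uint8, blue, green, red); there is no depth.
- manip.camera_model(name): a dict with "fov_y" (degrees; the focal length in pixels is half the picture's height over the tangent of half this angle, whatever the lens; pixels are square), "cx", "cy" (the principal point, pixels), "k1" (the pictures are not rectified: a ray, as slopes to the right and down, at radius r is drawn at 1 + k1 r^2 times it, then the intrinsics apply), "eye" and "rotation" of the camera in the world. Camera axes: x right, y up, looking along -z (the intrinsics and any distortion apply to the point x, -y, -z); pixel columns grow to the right and rows downward; lengths in m; the calibration is good to about 2 mm. A picture is of the moment at which its call begins: read the wrist's pose just before it. camera_model takes no time and is no camera call; for the wrist camera it gives the pose at the moment of the call.
- manip.finish_job(): hands the job in, once; it reports no verdict.
The state is a dict: "clock": time; "joint_pos": joint angles; "joint_velocities": joint speeds; "joint_torque": joint torques, N m; "eef_pos": TCP position; "orientation": TCP orientation; "force": force on the tool from outside, world axes, zero at the start; "ft_torque": the same for the moment, N m; "opening": opening from 0.0 (shut) to 1.0 (fully open).
Only numpy, scipy, OpenCV 4.12 (cv2) and the standard library are available. Lean on these libraries where they do the work, as an engineer would, in place of code of your own. Each camera call takes 0.05 s, during which the arm holds its last target. There are 200 camera calls.

## Working session

There is one attempt and no reset: what is moved stays moved. The work goes in short steps, Python scripts to look and compute and a tool call to move; the robot and the scene stay as the last step left them, time stands still between calls to the robot, and variables do not carry over. Pictures are saved under pics/ and viewed, about 8 in all and at most 12, crops included, and the job is handed in when it is done.

Besides the shell and the picture viewer there is one more tool, called after ">>>" in YAML: its name, and indented under it one key for each argument. step_arm: Moves the arm, as the interface text tells. Shift numbers are shares of 0.02 m and turn numbers shares of 0.1 rad, none past 1 either way. Its arguments: {"type":"object","properties":{"travel":{"type":"array"},"turn":{"type":"array"},"gripper":{"type":"number"}},"required":["travel","turn"]}

```bash
mkdir -p pics; cat > h.py <<'E'
import numpy as np, cv2
from workcell import manip
def ray(cam,u,v):
    f=240/np.tan(np.radians(cam['fov_y'])/2)
    d=np.array([(u-cam['cx'])/f,(v-cam['cy'])/f]); s=d.copy()
    for _ in range(30): s=d/(1+cam['k1']*(s@s))
    R=np.array(cam['rotation'])
    if R.size==4:
        from scipy.spatial.transform import Rotation as Q
        R=Q.from_quat(np.roll(R.ravel(),-1)).as_matrix()
    return np.array(cam['eye']),R@np.array([s[0],-s[1],-1])
def onplane(cam,u,v,z):
    e,d=ray(cam,u,v); return e+d*(z-e[2])/d[2]
def proj(cam,p):
    f=240/np.tan(np.radians(cam['fov_y'])/2)
    R=np.array(cam['rotation'])
    if R.size==4:
        from scipy.spatial.transform import Rotation as Q
        R=Q.from_quat(np.roll(R.ravel(),-1)).as_matrix()
    q=R.T@(np.array(p)-np.array(cam['eye'])); s=np.array([q[0],-q[1]])/-q[2]
    s=s*(1+cam['k1']*(s@s)); return s*f+[cam['cx'],cam['cy']]
E
python3 - <<'E'
from h import *
for n in ('top','side','wrist'):
    c=manip.camera_model(n); print(n,c); cv2.imwrite(f'pics/{n}0.png',manip.grab_frame(n))
print(manip.sense())
E
```

```text
top {'fov_y': 54.9975971757399, 'cx': 324.642603435438, 'cy': 235.85568365012443, 'k1': -0.04890095201004349, 'eye': array([ 0.48017512, -0.06804599,  1.13063622]), 'rotation': array([-0.70475685, -0.04132371,  0.04385413,  0.70688538])}
side {'fov_y': 44.378437582291475, 'cx': 312.1838206889202, 'cy': 239.5289997857258, 'k1': -0.10050110779091648, 'eye': array([0.12834118, 0.70134288, 0.67853236]), 'rotation': array([-0.22711188, -0.1246362 ,  0.45197957,  0.85358098])}
wrist {'fov_y': 59.60956423579982, 'cx': 328.1152651019324, 'cy': 242.7667132601179, 'k1': -0.035937145299758465, 'eye': array([ 0.35401672, -0.52022843,  0.37266036]), 'rotation': array([ 0.84154909, -0.13348475,  0.08190473, -0.51698024])}
{'clock': 0.15, 'joint_pos': array([ 1.13480106,  0.68984633, -0.19453674,  1.56608964,  0.15729092,
        0.90248623, -0.21513551]), 'joint_velocities': array([-4.13660123e-05, -9.30571961e-04, -3.70939561e-04, -4.40220756e-03,
        6.81110747e-04, -1.31915737e-03, -4.72759694e-04]), 'joint_torque': array([-1.39108368e-03, -5.39934182e+01, -1.26827080e+00, -1.58718073e+01,
        9.25720873e-03,  6.53096198e-03,  2.43238112e-06]), 'eef_pos': array([ 0.28274603, -0.55695414,  0.30323822]), 'orientation': array([-0.16409713, -0.68753815, -0.16507201,  0.6878333 ]), 'force': array([ 0.24822306,  0.02302612, -0.51710237]), 'ft_torque': array([-0.06740079,  0.05323606,  0.03234296]), 'opening': 0.9995095132778381}
```

View pics/top0.png

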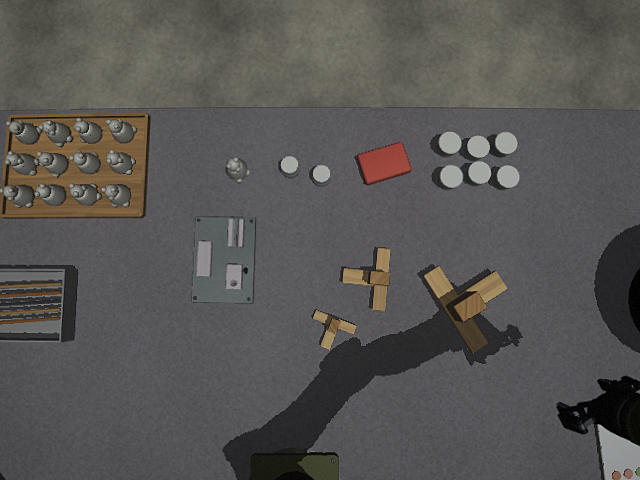

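View pics/side0.png

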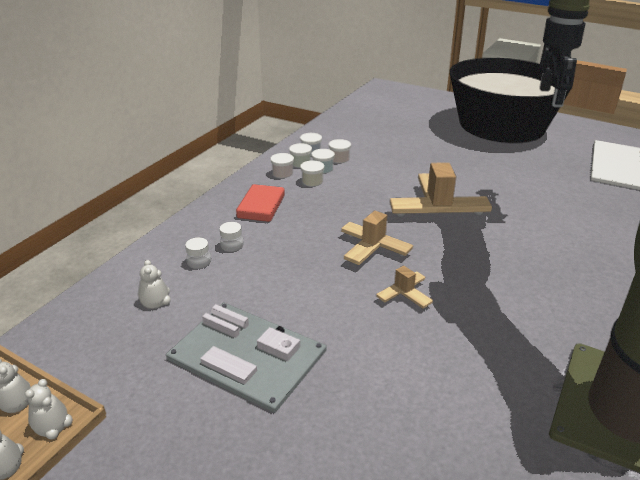

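The top view shows the base at (224,260), with the cone block at the bottom, groove at the top and flat on the left. The middle-sized T is at (375,278). The side view agrees. Next I measure both.

```bash
python3 - <<'E'
from h import *
im=cv2.imread('pics/top0.png'); c=manip.camera_model('top')
hsv=cv2.cvtColor(im,cv2.COLOR_BGR2HSV)
def rectw(box,z): return np.array([onplane(c,u,v,z)[:2] for u,v in box])
# base plate
print('hsv base',hsv[290,210],hsv[225,215],'bench',hsv[320,250],'wood',hsv[260,382],hsv[278,378])
m=((hsv[...,0]>70)&(hsv[...,0]<100)&(hsv[...,1]>15)).astype(np.uint8)*255
roi=np.zeros_like(m); roi[200:320,175:275]=255
m=cv2.morphologyEx(m&roi,cv2.MORPH_OPEN,np.ones((3,3)))
cn=max(cv2.findContours(m,0,2)[0],key=cv2.contourArea)
w=rectw(cn[:,0,:],0.014).astype(np.float32)
r=cv2.minAreaRect(w*1000); print('base rect mm',r, cv2.boxPoints(r).tolist())
# T's
mw=((hsv[...,0]>8)&(hsv[...,0]<28)&(hsv[...,1]>70)).astype(np.uint8)*255
roi[:]=0; roi[235:320,330:400]=255
cn=max(cv2.findContours(mw&roi,0,2)[0],key=cv2.contourArea)
w=rectw(cn[:,0,:],0.024).astype(np.float32)
r=cv2.minAreaRect(w*1000); print('T rect mm',r)
a=cv2.resize(im[205:315,180:270],None,fx=5,fy=5,interpolation=cv2.INTER_CUBIC)
b=cv2.resize(im[235:345,335:400],None,fx=5,fy=5,interpolation=cv2.INTER_CUBIC)
cv2.imwrite('pics/crop1.png',np.hstack([a,b]))
E
```

```text
hsv base [83 21 99] [90 16 95] bench [105   6  91] wood [ 18 108 161] [ 17 122 138]
base rect mm ((558.986083984375, 173.734619140625), (147.53782653808594, 207.63888549804688), 88.51668548583984) [[453.2918395996094, 102.6778793334961], [660.8612060546875, 97.30297088623047], [664.6802978515625, 244.79135131835938], [457.1109619140625, 250.166259765625]]
T rect mm ((514.290283203125, -169.986328125), (111.59444427490234, 149.41258239746094), 83.84530639648438)
```

View pics/crop1.png

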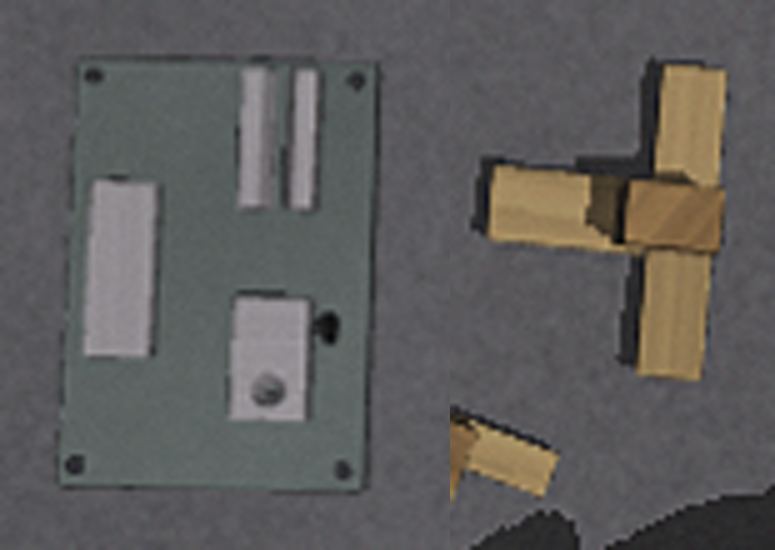

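The crop shows the plate, the cone at (268,390) in the cone block, the groove and the flat. The T's block is at (675,215).

```bash
python3 - <<'E'
from h import *
from scipy.spatial.transform import Rotation as Q
c=manip.camera_model('top')
s=manip.sense(); R=Q.from_quat(np.roll(s['orientation'],-1)).as_matrix()
print(R.round(3))
y=R[:,1]; print('jaw yaw deg',np.degrees(np.arctan2(y[1],y[0])))
# block top corners (crop px -> image)
P=lambda u,v,ox,oy:( (u+.5)/5-.5+ox,(v+.5)/5-.5+oy)
for uv in [(628,181),(723,184),(719,251),(625,241)]: print('blk',onplane(c,*P(uv[0]-450,uv[1],335,235),0.074)[:2].round(4))
for n,uv in dict(cone=(268,391)).items(): print(n,onplane(c,*P(*uv,180,205),0.028)[:2].round(4))
for uv in [(231,420),(308,420),(311,298),(234,296)]: print('coneblk',onplane(c,*P(*uv,180,205),0.03)[:2].round(4))
for uv in [(238,207),(316,209),(320,70),(241,66)]: print('groove',onplane(c,*P(*uv,180,205),0.03)[:2].round(4))
for uv in [(84,355),(154,355),(159,182),(92,181)]: print('flat',onplane(c,*P(*uv,180,205),0.0245)[:2].round(4))
E
```

```text
[[-0.001  0.453 -0.892]
 [ 0.001 -0.892 -0.453]
 [-1.    -0.001  0.   ]]
jaw yaw deg -63.08102537014673
blk [ 0.5272 -0.1761]
blk [ 0.5257 -0.2197]
blk [ 0.4952 -0.2173]
blk [ 0.4999 -0.1743]
cone [0.5016 0.1461]
coneblk [0.4879 0.1631]
coneblk [0.4878 0.1264]
coneblk [0.5458 0.126 ]
coneblk [0.5468 0.1629]
groove [0.5896 0.1619]
groove [0.5885 0.1243]
groove [0.6561 0.1236]
groove [0.6581 0.162 ]
flat [0.519  0.2358]
flat [0.5189 0.202 ]
flat [0.6024 0.2017]
flat [0.603  0.2343]
```

>>> step_arm:
  travel:
    - [0.6, 1, 0]
    - [0.6, 1, 0]
    - [0.6, 1, 0]
    - [0.6, 1, 0]
    - [0.6, 1, 0]
    - [0.6, 1, 0]
    - [0.6, 1, 0]
    - [0.6, 1, 0]
  turn:
    - [0, 0, 0]
    - [0, 0, 0]
    - [0, 0, 0]
    - [0, 0, 0]
    - [0, 0, 0]
    - [0, 0, 0]
    - [0, 0, 0]
    - [0, 0, 0]

```text
clock: 0.82
eef_pos: [0.3793, -0.3962, 0.3037]
orientation: [-0.164, -0.688, -0.165, 0.688]
force: [0.8, 0.9, -0.6]
opening: 0.997
```

>>> step_arm:
  travel:
    - [0.83, 1, -0.3]
    - [0.83, 1, -0.3]
    - [0.83, 1, -0.3]
    - [0.83, 1, -0.3]
    - [0.83, 1, -0.3]
    - [0.83, 1, -0.3]
    - [0.83, 1, -0.3]
    - [0.83, 1, -0.3]
  turn:
    - [0, 0, -0.72]
    - [0, 0, -0.72]
    - [0, 0, -0.72]
    - [0, 0, -0.72]
    - [0, 0, -0.72]
    - [0, 0, -0.72]
    - [0, 0, -0.72]
    - [0, 0, -0.72]

```text
clock: 1.48
eef_pos: [0.5124, -0.2361, 0.2554]
orientation: [0.039, -0.706, 0.039, 0.706]
force: [0.2, 0.0, -0.1]
opening: 1.001
```

>>> step_arm:
  travel:
    - [0, 1, 0]
    - [0, 0.95, 0]
    - [0, 0, 0]
    - [0, 0, 0]
  turn:
    - [0, 0, 0]
    - [0, 0, 0]
    - [0, 0, 0]
    - [0, 0, 0]

```text
clock: 1.82
eef_pos: [0.5119, -0.1972, 0.2557]
orientation: [0.037, -0.706, 0.036, 0.706]
force: [0.1, -0.2, 0.3]
opening: 1.005
```

```bash
python3 - <<'E'
from h import *
import pickle
c=manip.camera_model('wrist'); im=manip.grab_frame('wrist'); cv2.imwrite('pics/w1.png',im)
pickle.dump(c,open('w1.pkl','wb')); print(c['eye'],manip.sense()['eef_pos'])
E
```

```text
[ 0.59139232 -0.20456978  0.32519867] [ 0.51170413 -0.19866946  0.25588204]
```

View pics/w1.png

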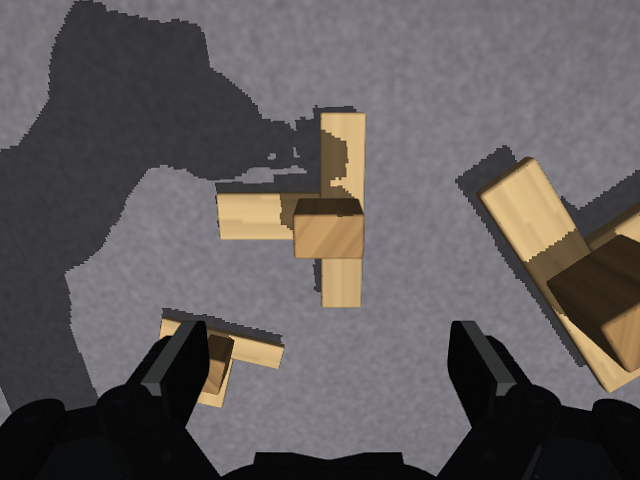

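The wrist view shows the block's top face at about (294..363, 214..258), square to the picture, with both neighbouring tops clear of the fingers.

```bash
python3 - <<'E'
from h import *
import pickle; c=pickle.load(open('w1.pkl','rb'))
b=np.array([onplane(c,u,v,.074)[:2] for u,v in [(294,215),(363,215),(363,258),(295,258)]]); print(b.round(4),b.mean(0))
p=np.array([onplane(c,u,v,.024)[:2] for u,v in [(321,113),(365,113),(361,307),(322,307)]]); print(p.round(4))
bar=np.r_[(p[0]+p[1])/2,(p[2]+p[3])/2].reshape(2,2); d=bar[0]-bar[1]; yaw=np.arctan2(d[1],d[0]); print('yaw',np.degrees(yaw),np.linalg.norm(d))
print('grip from bar',bar.mean(0)+.010*np.array([-np.sin(yaw),np.cos(yaw)]))
s=manip.sense(); print(s['eef_pos'],s['orientation'])
E
```

```text
[[ 0.5303 -0.1772]
 [ 0.5259 -0.2196]
 [ 0.4977 -0.2174]
 [ 0.5023 -0.1742]] [ 0.51406318 -0.19712265]
[[ 0.5881 -0.1996]
 [ 0.5849 -0.2297]
 [ 0.4378 -0.2151]
 [ 0.4411 -0.1842]]
yaw -5.82173311970343 0.14779261186788384
grip from bar [ 0.51399939 -0.19722179]
[ 0.51170413 -0.19866946  0.25588204] [ 0.03716503 -0.70605963  0.03765925  0.70617302]
```

>>> step_arm:
  travel:
    - [0.12, 0.08, -1]
    - [0, 0, -1]
    - [0, 0, -1]
    - [0, 0, -1]
    - [0, 0, -1]
    - [0, 0, -1]
    - [0, 0, -1]
    - [0, 0, -0.5]
  turn:
    - [0, 0, 0]
    - [0, 0, 0]
    - [0, 0, 0]
    - [0, 0, 0]
    - [0, 0, 0]
    - [0, 0, 0]
    - [0, 0, 0]
    - [0, 0, 0]

```text
clock: 2.53
eef_pos: [0.513, -0.1983, 0.1039]
orientation: [0.038, -0.705, 0.039, 0.707]
force: [-0.1, 0.4, -0.1]
opening: 1.002
```

>>> step_arm:
  travel:
    - [0, 0, 0]
    - [0, 0, 0]
    - [0, 0, 0]
    - [0, 0, 0]
    - [0, 0, 0]
    - [0, 0, 0]
    - [0, 0, 0]
    - [0, 0, 0]
  turn:
    - [0, 0, 0]
    - [0, 0, 0]
    - [0, 0, 0]
    - [0, 0, 0]
    - [0, 0, 0]
    - [0, 0, 0]
    - [0, 0, 0]
    - [0, 0, 0]
  gripper: 255

```text
clock: 3.2
eef_pos: [0.5149, -0.1973, 0.1071]
orientation: [-0.037, 0.707, -0.038, -0.705]
force: [-0.4, -1.3, 6.9]
opening: 0.521
```

>>> step_arm:
  travel:
    - [0, 0, 0]
    - [0, 0, 0]
    - [0, 0, 0]
    - [0, 0, 0]
  turn:
    - [0, 0, 0]
    - [0, 0, 0]
    - [0, 0, 0]
    - [0, 0, 0]

```text
clock: 3.53
eef_pos: [0.5149, -0.1973, 0.1071]
orientation: [-0.037, 0.707, -0.038, -0.705]
force: [-0.2, -1.1, 7.0]
opening: 0.524
```

>>> step_arm:
  travel:
    - [0, 0, 0.5]
    - [0, 0, 1]
    - [0, 0, 1]
    - [0, 0, 1]
    - [0, 0, 1]
    - [0, 0, 1]
    - [0, 0, 0]
    - [0, 0, 0]
  turn:
    - [0, 0, 0]
    - [0, 0, 0]
    - [0, 0, 0]
    - [0, 0, 0]
    - [0, 0, 0]
    - [0, 0, 0]
    - [0, 0, 0]
    - [0, 0, 0]

```text
clock: 4.2
eef_pos: [0.5143, -0.1965, 0.2165]
orientation: [-0.037, 0.707, -0.037, -0.706]
force: [-2.0, -0.9, -4.2]
opening: 0.519
```

>>> step_arm:
  travel:
    - [0.42, 1, 0]
    - [0.42, 1, 0]
    - [0.42, 1, 0]
    - [0.42, 1, 0]
    - [0.42, 1, 0]
    - [0.42, 1, 0]
    - [0.42, 1, 0]
    - [0.42, 1, 0]
  turn:
    - [0, 0, 0.2]
    - [0, 0, 0.2]
    - [0, 0, 0.2]
    - [0, 0, 0.2]
    - [0, 0, 0]
    - [0, 0, 0]
    - [0, 0, 0]
    - [0, 0, 0]

```text
clock: 4.87
eef_pos: [0.5803, -0.0354, 0.2138]
orientation: [0.009, -0.706, 0.009, 0.709]
force: [0.4, -0.0, -4.3]
opening: 0.523
```

>>> step_arm:
  travel:
    - [0, 0, 0]
    - [0, 0, 0]
    - [0, 0, 0]
    - [0, 0, 0]
  turn:
    - [0, 0, 0]
    - [0, 0, 0]
    - [0, 0, 0]
    - [0, 0, 0]

```text
clock: 5.2
eef_pos: [0.5802, -0.0382, 0.2149]
orientation: [0.009, -0.706, 0.01, 0.708]
force: [-0.3, -0.8, -4.6]
opening: 0.522
```

```bash
python3 - <<'E'
from h import *
import pickle
c=manip.camera_model('wrist'); im=manip.grab_frame('wrist'); cv2.imwrite('pics/w2.png',im)
pickle.dump((c,manip.sense()),open('w2.pkl','wb')); s=manip.sense(); print(c['eye'],s['eef_pos'],s['orientation'],s['force'],s['ft_torque'])
E
```

```text
[ 0.66027103 -0.03956791  0.28428468] [ 0.58046514 -0.03826528  0.21522018] [ 0.00961385 -0.706357    0.01040689  0.70771396] [-0.49353776 -0.6871175  -4.81031405] [-0.0111973  -0.00249992  0.01573826]
```

View pics/w2.png

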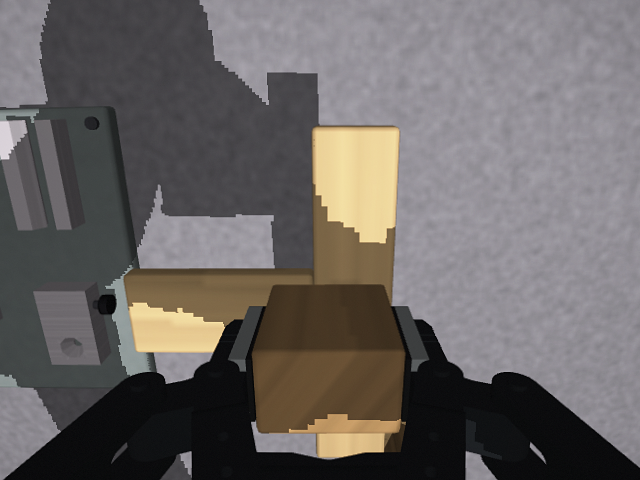

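The top is held square and level in the jaws. The cone is visible at (72,348), its block's corners at (33,291), (88,285), (109,358), (51,364), and the groove bars are partly in view.

```bash
python3 - <<'E'
from h import *
import pickle; c,s=pickle.load(open('w2.pkl','rb')); tz=s['eef_pos'][2]
print('tcp',s['eef_pos'])
for dz in (.0581,):
    z=tz-dz-.025
    p=np.array([onplane(c,u,v,z)[:2] for u,v in [(313,127),(400,127),(126,270),(135,352)]])
    print(dz,p.round(4),'barw',np.linalg.norm(p[0]-p[1]),'stemw',np.linalg.norm(p[2]-p[3]))
    e=(p[0]+p[1])/2; st=(p[2]+p[3])/2
    # model: bar end mid (75,-10), stem end mid (0,83)
    d=e-st; m=np.array([75,-93.])/1000
    yaw=np.arctan2(d[1],d[0])-np.arctan2(m[1],m[0]); R=np.array([[np.cos(yaw),-np.sin(yaw)],[np.sin(yaw),np.cos(yaw)]])
    print('yaw',np.degrees(yaw),'len ratio',np.linalg.norm(d)/np.linalg.norm(m)); g=e-R@[.075,-.010]; print('grip',g,'rel tcp',g-s['eef_pos'][:2])
print('cone',onplane(c,72,349,.028)[:2])
for u,v in [(33,291),(88,285),(109,358),(51,364)]: print('cb',onplane(c,u,v,.03)[:2].round(4))
for u,v in [(36,121),(58,120),(83,224),(65,229)]: print('gr(right bar)',onplane(c,u,v,.03)[:2].round(4))
print('plate corner',onplane(c,115,107,.014)[:2],onplane(c,133,240,.014)[:2])
E
```

```text
tcp [ 0.58046514 -0.03826528  0.21522018]
0.0581 [[ 0.6534 -0.0345]
 [ 0.6526 -0.0651]
 [ 0.6016  0.0412]
 [ 0.5645  0.0443]] barw 0.030602069099835087 stemw 0.037263262655686115
yaw -1.7852508062615278 len ratio 0.9710167253810783
grip [ 0.57836479 -0.03744464] rel tcp [-0.00210035  0.00082064]
cone [0.50222813 0.14697385]
cb [0.5488 0.1624]
cb [0.5522 0.1233]
cb [0.4956 0.1202]
cb [0.4913 0.164 ]
gr(right bar) [0.6583 0.1333]
gr(right bar) [0.6583 0.1197]
gr(right bar) [0.5943 0.1176]
gr(right bar) [0.5914 0.1301]
plate corner [0.6643958 0.0918319] [0.57782125 0.09513162]
```

>>> step_arm:
  travel:
    - [0.03, 1, 0]
    - [0.03, 1, 0]
    - [0.03, 1, 0]
    - [0.03, 1, 0]
    - [0.03, 1, 0]
    - [0.03, 1, 0]
    - [0.03, 1, 0]
    - [0.03, 1, 0]
  turn:
    - [0, 0, 0]
    - [0, 0, 0]
    - [0, 0, 0]
    - [0, 0, 0]
    - [0, 0, 0]
    - [0, 0, 0]
    - [0, 0, 0]
    - [0, 0, 0]

```text
clock: 5.92
eef_pos: [0.586, 0.123, 0.2158]
orientation: [0.01, -0.707, 0.01, 0.707]
force: [-0.1, -0.2, -4.4]
opening: 0.519
```

>>> step_arm:
  travel:
    - [0, 1, -0.5]
    - [0, 0.6, -0.8]
    - [0, 0, -0.8]
    - [0, 0, -0.5]
    - [0, 0, 0]
    - [0, 0, 0]
    - [0, 0, 0]
  turn:
    - [0, 0, 0]
    - [0, 0, 0]
    - [0, 0, 0]
    - [0, 0, 0]
    - [0, 0, 0]
    - [0, 0, 0]
    - [0, 0, 0]

```text
clock: 6.5
eef_pos: [0.5869, 0.154, 0.1646]
orientation: [-0.01, 0.708, -0.01, -0.707]
force: [-0.5, 0.2, -4.3]
opening: 0.515
```

```bash
python3 - <<'E'
from h import *
s=manip.sense(); print(s['eef_pos'],s['orientation'],s['force'],s['ft_torque'])
t=manip.grab_frame('top'); si=manip.grab_frame('side')
a=cv2.resize(t[200:320,165:280],None,fx=3.4,fy=3.4,interpolation=cv2.INTER_CUBIC)
b=cv2.resize(si[250:420,150:360],(392,int(170*392/210)),interpolation=cv2.INTER_CUBIC)
H=max(a.shape[0],b.shape[0]); pad=lambda i:cv2.copyMakeBorder(i,0,H-i.shape[0],0,0,0)
cv2.imwrite('pics/c2.png',np.hstack([pad(a),pad(b)]))
E
```

```text
[0.58688078 0.15399013 0.16463877] [-0.00977885  0.70750755 -0.01014872 -0.70656524] [-0.52624209  0.24216744 -4.29252531] [ 0.05115066 -0.02662902 -0.04460474]
```

View pics/c2.png

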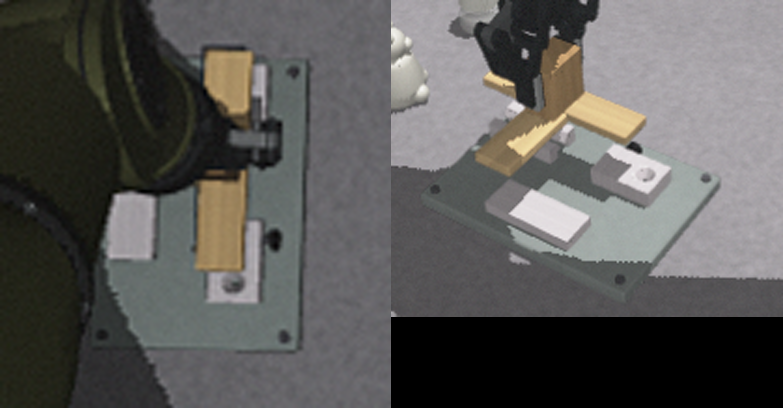

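The top view shows the bar ends at crop pixels (196..243,268) and (203..252,50), nearly over the groove line. The side view shows the cone block free ahead of it.

```bash
python3 - <<'E'
from h import *
c=manip.camera_model('top'); s=manip.sense()
z=s['eef_pos'][2]-.0831
P=lambda u,v:((u+.5)/3.4-.5+165,(v+.5)/3.4-.5+200)
p=np.array([onplane(c,*P(u,v),z)[:2] for u,v in [(196,269),(243,269),(252,51),(203,48)]]); print(p.round(4))
n,f=(p[0]+p[1])/2,(p[2]+p[3])/2; d=f-n; yaw=np.arctan2(d[1],d[0]); R=np.array([[np.cos(yaw),-np.sin(yaw)],[np.sin(yaw),np.cos(yaw)]])
print('len',np.linalg.norm(d),'yaw',np.degrees(yaw),'foot a',n+R@[.015,0],'foot b',f-R@[.015,0])
print('cone',onplane(c,*P(234,284),.028)[:2])
E
```

```text
[[0.5097 0.1607]
 [0.5097 0.1292]
 [0.657  0.1259]
 [0.6592 0.1594]]
len 0.14845195603783337 yaw -0.8850841885406416 foot a [0.52469231 0.14471082] foot b [0.64313013 0.14288109]
cone [0.50071386 0.14546845]
```

>>> step_arm:
  travel:
    - [0, 0.04, -0.4]
    - [0, 0, -0.4]
    - [0, 0, -0.3]
    - [0, 0, -0.1]
    - [0, 0, 0]
    - [0, 0, 0]
  turn:
    - [0, 0, -0.06]
    - [0, 0, 0]
    - [0, 0, 0]
    - [0, 0, 0]
    - [0, 0, 0]
    - [0, 0, 0]

```text
clock: 7.1
eef_pos: [0.5861, 0.1561, 0.1396]
orientation: [0.011, -0.707, 0.011, 0.707]
force: [0.9, 0.4, -3.9]
opening: 0.517
```

>>> step_arm:
  travel:
    - [0, 0, -0.05]
    - [0, 0, -0.05]
    - [0, 0, 0]
  turn:
    - [0, 0, 0]
    - [0, 0, 0]
    - [0, 0, 0]

```text
clock: 7.35
eef_pos: [0.5862, 0.1561, 0.138]
orientation: [-0.011, 0.707, -0.011, -0.707]
force: [-1.1, 0.6, -4.2]
opening: 0.521
```

>>> step_arm:
  travel:
    - [0, 0, -0.05]
    - [0, 0, 0]
    - [0, 0, 0]
  turn:
    - [0, 0, 0]
    - [0, 0, 0]
    - [0, 0, 0]

```text
clock: 7.6
eef_pos: [0.5864, 0.1561, 0.1372]
orientation: [-0.011, 0.707, -0.011, -0.707]
force: [-0.1, 0.8, -2.9]
opening: 0.523
```

>>> step_arm:
  travel:
    - [0, 0, -0.04]
    - [0, 0, 0]
    - [0, 0, 0]
  turn:
    - [0, 0, 0]
    - [0, 0, 0]
    - [0, 0, 0]

```text
clock: 7.85
eef_pos: [0.5865, 0.1562, 0.1367]
orientation: [-0.011, 0.707, -0.011, -0.707]
force: [0.1, -0.3, 2.9]
opening: 0.519
```

>>> step_arm:
  travel:
    - [0, 0, 0]
    - [-0.08, 0, 0]
    - [-0.08, 0, 0]
    - [-0.08, 0, 0]
    - [-0.08, 0, 0]
    - [-0.08, 0, 0]
    - [0, 0, 0]
  turn:
    - [0, 0, 0]
    - [0, 0, 0]
    - [0, 0, 0]
    - [0, 0, 0]
    - [0, 0, 0]
    - [0, 0, 0]
    - [0, 0, 0]

```text
clock: 8.43
eef_pos: [0.5795, 0.1565, 0.1369]
orientation: [-0.012, 0.708, -0.011, -0.706]
force: [5.2, 0.1, 5.2]
opening: 0.519
```

>>> step_arm:
  travel:
    - [-0.08, 0, 0]
    - [-0.08, 0, 0]
    - [-0.08, 0, 0]
    - [-0.08, 0, 0]
    - [-0.06, 0, 0]
    - [0, 0, 0]
  turn:
    - [0, 0, 0]
    - [0, 0, 0]
    - [0, 0, 0]
    - [0, 0, 0]
    - [0, 0, 0]
    - [0, 0, 0]

```text
clock: 8.93
eef_pos: [0.5677, 0.1559, 0.1348]
orientation: [0.011, -0.705, 0.012, 0.709]
force: [-0.6, -0.5, -5.7]
opening: 0.517
```

>>> step_arm:
  travel:
    - [-0.08, 0, 0]
    - [-0.06, 0, 0]
    - [0, 0, 0]
    - [0, 0, 0]
  turn:
    - [0, 0, 0]
    - [0, 0, 0]
    - [0, 0, 0]
    - [0, 0, 0]

```text
clock: 9.27
eef_pos: [0.5671, 0.1561, 0.1356]
orientation: [0.011, -0.706, 0.011, 0.708]
force: [-0.6, 0.8, -3.9]
opening: 0.519
```

>>> step_arm:
  travel:
    - [0, 0, -0.05]
    - [0, 0, 0]
    - [0, 0, 0]
  turn:
    - [0, 0, 0]
    - [0, 0, 0]
    - [0, 0, 0]

```text
clock: 9.52
eef_pos: [0.5676, 0.156, 0.135]
orientation: [0.011, -0.707, 0.011, 0.707]
force: [0.1, -1.0, -3.6]
opening: 0.519
```

>>> step_arm:
  travel:
    - [-0.1, 0, 0]
    - [-0.1, 0, 0]
    - [0, 0, 0]
    - [0, 0, 0]
  turn:
    - [0, 0, 0]
    - [0, 0, 0]
    - [0, 0, 0]
    - [0, 0, 0]

```text
clock: 9.85
eef_pos: [0.5637, 0.156, 0.1352]
orientation: [0.011, -0.707, 0.011, 0.707]
force: [-0.4, -0.1, -4.0]
opening: 0.516
```

>>> step_arm:
  travel:
    - [0, 0, -0.05]
    - [0, 0, 0]
    - [0, 0, 0]
  turn:
    - [0, 0, 0]
    - [0, 0, 0]
    - [0, 0, 0]

```text
clock: 10.1
eef_pos: [0.5642, 0.1557, 0.1343]
orientation: [-0.011, 0.707, -0.012, -0.707]
force: [0.9, -1.8, -2.4]
opening: 0.519
```

>>> step_arm:
  travel:
    - [0, 0, -0.05]
    - [0, 0, 0]
    - [0, 0, 0]
  turn:
    - [0, 0, 0]
    - [0, 0, 0]
    - [0, 0, 0]

```text
clock: 10.35
eef_pos: [0.5645, 0.1554, 0.1335]
orientation: [-0.011, 0.708, -0.012, -0.706]
force: [2.7, -3.0, 1.4]
opening: 0.52
```

>>> step_arm:
  travel:
    - [0.03, -0.05, 0]
    - [0, 0, -0.05]
    - [0, 0, 0]
    - [0, 0, 0]
  turn:
    - [0, 0, 0]
    - [0, 0, 0]
    - [0, 0, 0]
    - [0, 0, 0]

```text
clock: 10.68
eef_pos: [0.565, 0.1547, 0.1324]
orientation: [-0.011, 0.707, -0.011, -0.707]
force: [2.4, -3.2, 2.8]
opening: 0.521
```

```bash
python3 - <<'E'
from h import *
s=manip.sense(); print(s['eef_pos'],s['force'],s['ft_torque'])
E
```

```text
[0.56495943 0.15471768 0.13236318] [ 2.36335593 -3.20768196  2.81809926] [-0.90447815 -0.23250767  0.40589123]
```

>>> step_arm:
  travel:
    - [0.04, -0.05, 0]
    - [0, 0, -0.05]
    - [0, 0, 0]
    - [0, 0, 0]
  turn:
    - [0, 0, 0]
    - [0, 0, 0]
    - [0, 0, 0]
    - [0, 0, 0]

```text
clock: 11.02
eef_pos: [0.5653, 0.1546, 0.1319]
orientation: [-0.011, 0.707, -0.011, -0.707]
force: [1.3, -2.7, 8.3]
opening: 0.518
```

```bash
python3 - <<'E'
from h import *
s=manip.sense(); print(s['eef_pos'],s['force'],s['ft_torque'])
E
```

```text
[0.56531785 0.15461616 0.13192537] [ 1.2855079  -2.71597102  8.32147372] [-0.62602144  0.29565306  0.59191099]
```

>>> step_arm:
  travel:
    - [0.02, -0.03, 0]
    - [0, 0, 0]
    - [0, 0, 0]
    - [0, 0, 0]
    - [0, 0, 0]
    - [0, 0, 0.05]
    - [0, 0, 0]
  turn:
    - [0, 0, 0]
    - [0, 0, 0]
    - [0, 0, 0]
    - [0, 0, 0]
    - [0, 0, 0]
    - [0, 0, 0]
    - [0, 0, 0]

```text
clock: 11.6
eef_pos: [0.5653, 0.1544, 0.1322]
orientation: [0.011, -0.707, 0.011, 0.707]
force: [0.1, -0.8, 4.4]
opening: 0.519
```

```bash
python3 - <<'E'
from h import *
s=manip.sense(); print(s['eef_pos'],s['force'],s['ft_torque'])
t=manip.grab_frame('wrist'); si=manip.grab_frame('side')
b=cv2.resize(si[270:410,150:340],None,fx=4.2,fy=4.2,interpolation=cv2.INTER_CUBIC)
cv2.imwrite('pics/c3.png',b); cv2.imwrite('pics/w3.png',t)
E
```

```text
[0.56525111 0.15441243 0.13220591] [ 0.07121196 -0.83711883  4.36952   ] [-0.24211388  0.04143326  0.40922667]
```

View pics/c3.png

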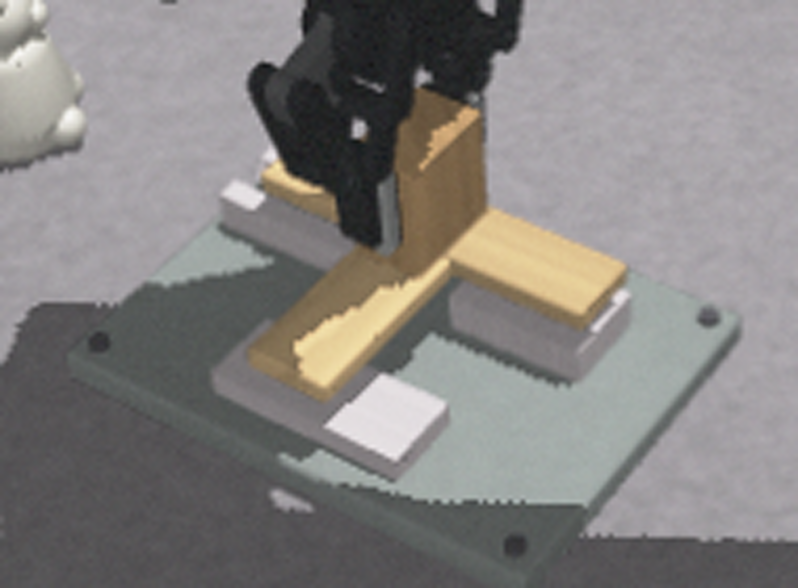

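The side view shows the T seated level: the bar's near end over the cone block, the far end in the groove and the stem end on the flat. Lateral forces are near zero, so I release it, then press from above.

>>> step_arm:
  travel:
    - [0, 0, 0]
    - [0, 0, 0]
    - [0, 0, 0]
    - [0, 0, 0]
    - [0, 0, 0]
    - [0, 0, 0]
    - [0, 0, 0]
    - [0, 0, 0]
  turn:
    - [0, 0, 0]
    - [0, 0, 0]
    - [0, 0, 0]
    - [0, 0, 0]
    - [0, 0, 0]
    - [0, 0, 0]
    - [0, 0, 0]
    - [0, 0, 0]
  gripper: 0

```text
clock: 12.37
eef_pos: [0.5656, 0.1535, 0.1321]
orientation: [0.011, -0.707, 0.011, 0.707]
force: [-0.4, -0.0, -0.1]
opening: 1.0
```

>>> step_arm:
  travel:
    - [0, 0, 0.5]
    - [0, 0, 1]
    - [0, 0, 1]
    - [0, 0, 1]
    - [0, 0, 1]
    - [0, 0, 0]
    - [0, 0, 0]
  turn:
    - [0, 0, 0]
    - [0, 0, 0]
    - [0, 0, 0]
    - [0, 0, 0]
    - [0, 0, 0]
    - [0, 0, 0]
    - [0, 0, 0]

```text
clock: 12.95
eef_pos: [0.5662, 0.1537, 0.2238]
orientation: [-0.012, 0.708, -0.011, -0.706]
force: [0.5, 0.6, -0.4]
opening: 0.998
```

```bash
python3 - <<'E'
from h import *
import pickle
s=manip.sense(); print(s['eef_pos'],s['force'],s['ft_torque'])
c=manip.camera_model('wrist'); t=manip.grab_frame('wrist'); pickle.dump(c,open('w4.pkl','wb'))
cv2.imwrite('pics/w4.png',t)
E
```

```text
[0.56621187 0.1536723  0.22375387] [ 0.54147171  0.55401357 -0.42197481] [0.02586266 0.01339301 0.0100061 ]
```

View pics/w4.png

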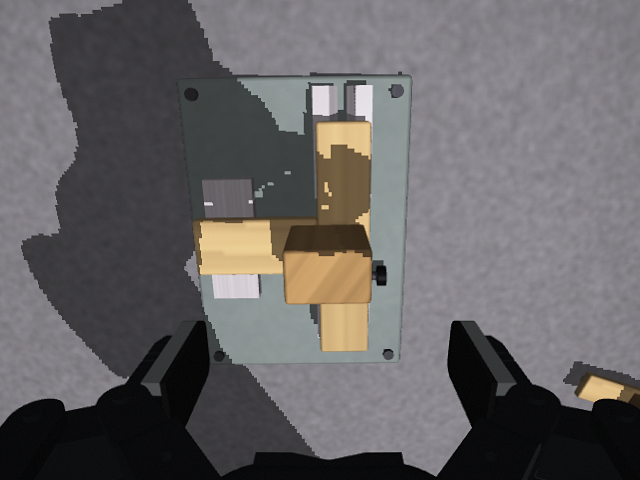

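The wrist view shows the top released and standing straight on the base, block top at about (284..371, 252..303).

```bash
python3 - <<'E'
from h import *
import pickle; c=pickle.load(open('w4.pkl','rb'))
b=np.array([onplane(c,u,v,.0985)[:2] for u,v in [(284,252),(370,252),(371,303),(285,303)]]); print(b.round(4),b.mean(0))
p=np.array([onplane(c,u,v,.0485)[:2] for u,v in [(316,122),(371,122),(368,351),(320,351),(196,220),(201,274)]])
n=(p[2]+p[3])/2;f=(p[0]+p[1])/2; d=f-n; print('bar',n,f,np.linalg.norm(d),np.degrees(np.arctan2(d[1],d[0])),'stem',p[4:].mean(0))
q=np.array([onplane(c,u,v,.014)[:2] for u,v in [(180,80),(412,76),(402,363),(213,362)]]); print('plate',q.round(4),q[:2].mean(0),q[2:].mean(0))
E
```

```text
[[0.5792 0.1757]
 [0.5778 0.1334]
 [0.5501 0.1329]
 [0.5516 0.177 ]] [0.56466018 0.15474314]
bar [0.49056152 0.14619347] [0.63839136 0.14329616] 0.1478582221883491 -1.1227952550866822 stem [0.56676208 0.23453156]
plate [[0.6666 0.2442]
 [0.6639 0.0986]
 [0.4564 0.1007]
 [0.462  0.2472]] [0.66523511 0.17140216] [0.45920392 0.17391343]
```

>>> step_arm:
  travel:
    - [0, 0.1, 0]
    - [0, 0, 0]
    - [0, 0, 0]
    - [0, 0, 0]
    - [0, 0, 0]
    - [0, 0, 0]
    - [0, 0, 0]
    - [0, 0, 0]
  turn:
    - [0, 0, 0]
    - [0, 0, 0]
    - [0, 0, 0]
    - [0, 0, 0]
    - [0, 0, 0]
    - [0, 0, 0]
    - [0, 0, 0]
    - [0, 0, 0]
  gripper: 255

```text
clock: 13.67
eef_pos: [0.5656, 0.1555, 0.2221]
orientation: [0.011, -0.707, 0.011, 0.707]
force: [0.3, 0.2, -0.2]
opening: 0.002
```

>>> step_arm:
  travel:
    - [-0.05, 0.08, -0.7]
    - [0, 0, -0.7]
    - [0, 0, -0.6]
    - [0, 0, -0.3]
    - [0, 0, 0]
    - [0, 0, 0]
  turn:
    - [0, 0, 0]
    - [0, 0, 0]
    - [0, 0, 0]
    - [0, 0, 0]
    - [0, 0, 0]
    - [0, 0, 0]

```text
clock: 14.17
eef_pos: [0.5646, 0.157, 0.176]
orientation: [0.011, -0.707, 0.012, 0.707]
force: [-0.0, 0.0, -0.7]
opening: 0.004
```

>>> step_arm:
  travel:
    - [0, 0, -0.05]
    - [0, 0, -0.05]
    - [0, 0, 0]
  turn:
    - [0, 0, 0]
    - [0, 0, 0]
    - [0, 0, 0]

```text
clock: 14.42
eef_pos: [0.5648, 0.1571, 0.1745]
orientation: [-0.011, 0.707, -0.011, -0.707]
force: [-1.5, 0.5, -0.5]
opening: -0.002
```

>>> step_arm:
  travel:
    - [0, 0, -0.05]
    - [0, 0, 0]
    - [0, 0, 0]
  turn:
    - [0, 0, 0]
    - [0, 0, 0]
    - [0, 0, 0]

```text
clock: 14.67
eef_pos: [0.5646, 0.1571, 0.1732]
orientation: [-0.011, 0.707, -0.011, -0.707]
force: [-0.8, -1.2, -0.1]
opening: -0.001
```

>>> step_arm:
  travel:
    - [0, 0, -0.05]
    - [0, 0, 0]
    - [0, 0, 0]
  turn:
    - [0, 0, 0]
    - [0, 0, 0]
    - [0, 0, 0]

```text
clock: 14.92
eef_pos: [0.5645, 0.1571, 0.1721]
orientation: [0.011, -0.707, 0.011, 0.707]
force: [-0.1, -0.6, -0.6]
opening: 0.003
```

>>> step_arm:
  travel:
    - [0, 0, -0.05]
    - [0, 0, 0]
    - [0, 0, 0]
  turn:
    - [0, 0, 0]
    - [0, 0, 0]
    - [0, 0, 0]

```text
clock: 15.17
eef_pos: [0.5646, 0.1571, 0.1711]
orientation: [0.011, -0.707, 0.011, 0.707]
force: [-0.1, -0.4, -0.6]
opening: -0.001
```

>>> step_arm:
  travel:
    - [0, 0, -0.05]
    - [0, 0, 0]
    - [0, 0, 0]
  turn:
    - [0, 0, 0]
    - [0, 0, 0]
    - [0, 0, 0]

```text
clock: 15.42
eef_pos: [0.5646, 0.1571, 0.1709]
orientation: [-0.011, 0.707, -0.011, -0.707]
force: [-1.2, 0.4, 6.5]
opening: 0.001
```

>>> step_arm:
  travel:
    - [0, 0, -0.03]
    - [0, 0, 0]
    - [0, 0, 0]
    - [0, 0, 0]
    - [0, 0, 0]
    - [0, 0, 0]
  turn:
    - [0, 0, 0]
    - [0, 0, 0]
    - [0, 0, 0]
    - [0, 0, 0]
    - [0, 0, 0]
    - [0, 0, 0]

```text
clock: 15.92
eef_pos: [0.5646, 0.1571, 0.1708]
orientation: [-0.012, 0.707, -0.011, -0.707]
force: [-2.3, -0.5, 11.0]
opening: -0.005
```

Bedded with 11 N. Now I lift off straight up and check.

>>> step_arm:
  travel:
    - [0, 0, 0.2]
    - [0, 0, 1]
    - [0, 0, 1]
    - [0, 0, 1]
    - [0, 0, 1]
    - [0, 0, 0]
    - [0, 0, 0]
    - [0, 0, 0]
  turn:
    - [0, 0, 0]
    - [0, 0, 0]
    - [0, 0, 0]
    - [0, 0, 0]
    - [0, 0, 0]
    - [0, 0, 0]
    - [0, 0, 0]
    - [0, 0, 0]

```text
clock: 16.58
eef_pos: [0.5641, 0.1571, 0.2529]
orientation: [0.011, -0.707, 0.011, 0.707]
force: [-0.9, -0.4, -1.4]
opening: -0.005
```

```bash
python3 - <<'E'
from h import *
s=manip.sense(); print(s['eef_pos'],s['force'])
si=manip.grab_frame('side'); w=manip.grab_frame('wrist')
a=cv2.resize(si[220:410,120:340],(400,345),interpolation=cv2.INTER_CUBIC); b=cv2.resize(w[50:400,130:530],(394,345))
cv2.imwrite('pics/c5.png',np.hstack([a,b]))
E
```

```text
[0.56405251 0.15706351 0.25288309] [-0.89867695 -0.3570977  -1.35878538]
```

View pics/c5.png

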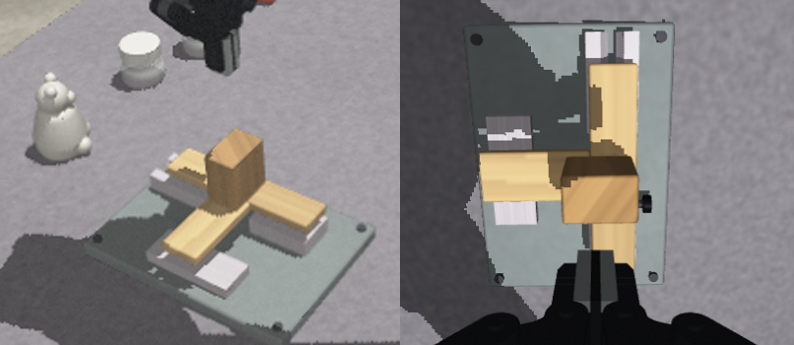

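The top stands level on all three seats, the gripper is clear, and the figure and pots look undisturbed.

```bash
python3 -c "
from workcell import manip
print(manip.finish_job())"
```

```text
the job is handed in; nothing more can be done
None
```

The middle-sized stage top is back on its base, and the job was handed in at about 17 s; no verdict is reported.

- **Set down and slide:** I lifted the top by its block and set foot a on the cone block's upper face, with about 7 N on the base. I then slid it about 22 mm towards -x to the cone. For the last few millimetres the force on the base was near zero. I then lowered it in small steps and trimmed out about 3 N of side force.
- **Bedding:** After letting go, I pressed straight down on the block with the closed fingers at 11 N, about 15 N on the base with the top's weight. The highest load on the base I read at any step was about 15 N.
- **Last checks:** The fingers met the block's top at about 98 mm above the bench, against 98.5 mm expected when home. In the last pictures the top looks level on all three seats, the gripper is clear, and the figure and the pots in view appear where they were.
- **Small disagreements:** The bar measured about 148 mm long instead of 150. The estimates of the base's turn ranged from -0.8 to -2.2 degrees. I did not measure each foot's height on its own.

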